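# Release the kiln slab from its screw clamp

## Task

Free the kiln slab from its hold-down clamp without gripping anything. With a fingertip, roll the knurled rim of the clamp wheel counter-clockwise (seen from above) through exactly two full turns from where it stands, so that its dark stud is back beside the brass pointer for the second time. Then push the clamp's steel strap aside by its upturned tab, counter-clockwise, until it is well clear of the slab; do not pinch the tab, and leave the slab and the other things on the bench where they are.

Things in the scene. Friction and masses are not known exactly. Their poses are not given: they have to be found in the camera images.
- clamp_base: Screw clamp, bolted to the bench: a dark steel plate 120 x 90 x 12 mm (its x by y) with an upright stud in its middle on which a strap and, above it, a knurled wheel turn. Origin: on the bench top under the stud; z up; y points along the strap as it lies clamped, towards the slab. A small brass pointer, fixed, sits on the stud above the wheel (74 to 80 mm above the bench, reaches 30 mm from the axis) and points along y. The stud ends 85 mm above the bench.
- wheel_center (a point): Centre of the knurled clamp wheel, on its vertical axis, 57 mm above the bench. The aluminium wheel is 104 mm across over the knurl (30 upright ribs standing 2.5 mm proud of a 99 mm drum); the rim reaches from 46 to 68 mm above the bench at the start and climbs 1.5 mm a turn (this point does not climb). The rim is free all round; below it is only the strap, whose top is 32 mm above the bench.
- wheel (a joint): Turn of the wheel in rad: 0 at the start, screwed tight against a stop (it cannot turn clockwise from there); grows counter-clockwise seen from above; 12.566 is two full turns; it cannot pass 18.85. It needs about 0.04 N m (1 N along the rim) and stays where it is left.
- index_stud (a point): Top of the dark stud, 11 mm across and 5 mm high, on the wheel's upper face 36 mm from its axis; it stands at the tip of the brass pointer when the wheel is at a whole number of turns.
- strap (a joint): Turn of the strap about the same axis in rad: 0 is clamped, straight along the clamp plate's y over the slab; grows counter-clockwise seen from above, to a stop at 1.35; off the slab from about 0.75. Starts between 0 and 0.12. It stays where it is left and needs about 0.5 N at the tab.
- tab_top (a point): Top centre of the strap's upturned tab, 67 mm above the bench and 125 mm from the axis. The steel strap is 24 mm wide, 136 mm long from the axis, 20 to 32 mm above the bench; the tab stands on it from 31 to 67 mm, 12 mm thick across the strap and 22 mm along it; push it on its clockwise side, which faces the clamp plate's +x when clamped.
- slab: Loose grey-brown kiln slab 122 x 132 x 16 mm lying on the bench under the strap's end, 0.5 kg. Origin: centre of its underside.
- jar: Bystander: small open glass jar 39 mm across, 42 mm high; origin at its foot.
- block: Bystander: square grey bench block 68 x 68 x 19 mm; origin at its foot.
- flux: Bystander: jar with a green cap, 50 mm across, 57 mm high; origin at its foot.
- cutters: Bystander: white tub with a pair of cutters, 72 mm across, 121 mm high; origin at its foot.
- dish: Bystander: shallow glass dish 72 mm across, 14 mm high; origin at its foot.
Things that resemble listed ones, but are neither listed nor needed, are in the scene too. There is more than one size of the slab; the job needs the larger.

How it is judged:
On the way, in this order (a step that is already met when the one before it is completed fails the run):
1. the wheel stands at two full turns, with the strap still over the slab (value of joint wheel between 11.97 and 13.17 rad and velocity of joint wheel between -0.2 and 0.2 rad/s and value of joint strap below 0.4 rad), for 0.3 s.
2. the strap is swung clear of the slab (value of joint strap above 0.85 rad), for 0.1 s.
At the end, for the whole second after the job is handed in: The wheel stands two full turns (within 0.6 rad, about 34 degrees) counter-clockwise of its start, the strap is turned at least 0.85 rad from its clamped line and at rest, and the slab lies within 15 mm of where it was (value of joint wheel between 11.97 and 13.17 rad and value of joint strap above 0.85 rad and velocity of joint strap below 0.1 rad/s and distance of slab from where it was at the start of the episode below 0.015 m and linear speed of slab below 0.02 m/s); the robot touches nothing.
It fails at once if the tab is pinched: both its faces pressed at once (contact force between the fingers and strap_c3 above 1 N and contact force between the fingers and strap_c4 above 1 N).
It fails at once if the slab is shifted more than 15 mm or lifted (distance of slab from where it was at the start of the episode above 0.015 m or height (world z) of slab above 0.01 m).
It fails at once if another thing on the bench is moved more than 20 mm (distance of any of jar, block, flux, cutters, dish from where it was at the start of the episode above 0.02 m).
It also fails if it takes over 72 s, if anything falls off the work surface, if the arm or the gripper's body presses on something with over 40 N, if the wrist force passes 120 N, or if a joint passes its speed limit or range.

## Robot

A 6-joint arm with a two-finger parallel gripper is mounted at the origin on a cart in front of the work surface, level with it; the furniture and walls round the work are solid. World frame = base frame: x ahead of the robot, y to its left, z up, the work surface at z = 0. Lengths are in m, angles in rad, forces in N, time in s.
With the tool pointing down it reaches from about 0.35 to 0.775 m from the base axis. Payload 7.3 kg.
Tool frame: the origin (TCP) lies midway between the tips of the shut fingers; the grasp point (between the pads) lies 19 mm behind it; z points along the fingers, y is the direction in which the jaws open and shut (so a half turn about z gives the same grasp; the last joint's range is limited). The gripper opens to 92 mm and grips with 3 to 60 N. Pads are 19 mm wide; open, the fingers measure 130 mm over their backs; the gripper's body (75 mm by 190 mm) begins 47 mm behind the grasp point.
Start: joints at [0.987, 0.342, 1.524, -0, 1.275, -0.146], TCP at [0.223, 0.476, 0.227] pointing down, gripper open.
Joint ranges: [-2.53, 2.53], [-0.77, 2.02], [0.04, 2.7], [-1, 4.14], [0.28, 2.66], [-3.11, 3.11]. Speed limits (rad/s): [2.57, 2.57, 3.14, 3.14, 3.14, 3.14].

## Interface

Orientations are given as [roll, pitch, yaw] about the fixed x, y, z axes, in that order (R = Rz(yaw) Ry(pitch) Rx(roll)).
In Python, from cell import status, eyes, job gives the robot as it stands.
- The arm moves only by the tool jog_arm, never from a script. Its argument "series" is a list of rows, each a list of 3 entries, a list of its own where there are three numbers: the gripper command: -1 is shut, 1 is fully open, values between are in proportion, then the shift along the tool's x, y, z in m, then the turn, a rotation vector about the tool's x, y, z in rad. In form: [[grip, [x, y, z], [ax, ay, az]], ...]. A call has 1 to 12 rows; each row is the pose to reach, as a shift and turn from the pose commanded when the call began, along the tool's axes at that moment; what a row does not reach only later rows make up. A row lasts 1/12 s, in which the tool goes at most 41.7 mm and 7.16 degrees, less where a joint would pass 70% of its speed; a pose out of reach is approached as far as the arm can. A call with a gripper value outside its range is refused whole. The fingers move at their own pace and stop on an object; "squeeze" is the grip in N (left out, the last holds). Time passes only in rows, so rows that repeat a pose let the fingers close. It gives the time, the measured TCP pose, the force and the opening at its end, in the units of the state.
- status.observe(): the state, without advancing time (a new reading comes with each control period).
- eyes.read_camera(name): name is "scene" or "top" or "wrist"; returns a dict with "img" (480x640x3 uint8, red, green, blue), "range_z" (480x640 float32, m along the optical axis (not along the pixel's ray), 0 where there is no reading), "camera_matrix" (3x3 intrinsics, pixels), "k1" (the pictures are not rectified: a ray, as slopes to the right and down, at radius r is drawn at 1 + k1 r^2 times it, then the intrinsics apply), "T" (4x4, takes a point from camera to world coordinates); the wrist camera has in their place "tool_from_camera" (4x4, takes a point from camera to tool coordinates, whose origin is the TCP and whose axes are the flange's). Camera axes: x right, y down, z forward; pixel columns grow to the right and rows downward; lengths in m; the calibration is good to about 2 mm. A picture is of the moment at which its call begins: read the wrist's pose just before it.
- job.hand_in(): hands the job in, once; it reports no verdict.
The state is a dict: "time": time; "qpos": joint angles; "qvel": joint speeds; "joint_efforts": joint torques, N m; "tool_pos": TCP position; "tool_rot": TCP orientation; "contact_force": force on the tool from outside, world axes, zero at the start; "torque": the same for the moment, N m; "opening": finger opening in m.
Only numpy, scipy, OpenCV 4.12 (cv2) and the standard library are available. Lean on these libraries where they do the work, as an engineer would, in place of code of your own. Each camera call takes 0.05 s, during which the arm holds its last target.

## Working session

There is one attempt and no reset: what is moved stays moved. The work goes in short steps, Python scripts to look and compute and a tool call to move; the robot and the scene stay as the last step left them, time stands still between calls to the robot, and variables do not carry over. Pictures are saved under pics/ and viewed, and the job is handed in when it is done.

Besides the shell and the picture viewer there is one more tool, called after ">>>" as name(argument=value, ...), one argument or row to a line, values as JSON. jog_arm: Moves the arm, as the interface text tells. Its arguments: {"type":"object","properties":{"series":{"type":"array","items":{"type":"array"}},"squeeze":{"type":"number"}},"required":["series"]}

```bash
ls; mkdir -p pics; cat > h.py <<'E'
from cell import status, eyes, job
import numpy as np, cv2
def cam(n,f=None):
    s=status.observe(); c=eyes.read_camera(n)
    if f: cv2.imwrite('pics/'+f,c['img'][:,:,::-1])
    return s,c
E
python3 - <<'E'
from h import *
for n in ['scene','top','wrist']:
    s,c=cam(n,n+'0.png'); 
    print(n,c['camera_matrix'].tolist(),c['k1'],np.round(c.get('T',c.get('tool_from_camera')),3).tolist())
    np.savez(n+'0.npz',**{k:v for k,v in c.items()})
print(s)
E
```

```text
pics
scene [[576.1011779113395, 0.0, 319.19846081207373], [0.0, 576.1011779113395, 236.1804794713957], [0.0, 0.0, 1.0]] -0.14287717288939344 [[0.85, -0.418, 0.321, 0.106], [-0.527, -0.659, 0.536, -0.795], [-0.012, -0.625, -0.78, 1.268], [0.0, 0.0, 0.0, 1.0]]
top [[529.3826227804659, 0.0, 322.88012608521814], [0.0, 529.3826227804659, 238.4089792100025], [0.0, 0.0, 1.0]] 0.03168837195927918 [[-0.0, -0.979, 0.203, 0.34], [-1.0, 0.0, -0.001, 0.012], [0.001, -0.203, -0.979, 1.338], [0.0, 0.0, 0.0, 1.0]]
wrist [[379.811392816217, 0.0, 318.9902159238276], [0.0, 379.811392816217, 243.78543270895216], [0.0, 0.0, 1.0]] -0.0806914313338391 [[-0.001, -0.964, -0.264, 0.071], [1.0, -0.001, -0.001, -0.0], [0.0, -0.264, 0.964, -0.157], [0.0, 0.0, 0.0, 1.0]]
{'time': 0.1, 'qpos': array([ 9.86996330e-01,  3.42653724e-01,  1.52490152e+00, -1.01572287e-05,
        1.27540713e+00, -1.45988172e-01]), 'qvel': array([ 0.00060962,  0.00013751, -0.00295958, -0.00027725, -0.00061169,
       -0.00036863]), 'joint_efforts': array([ 2.17058790e-03, -4.32004344e+01, -2.44697249e+01,  7.20642367e-02,
        5.25503280e-02, -2.89744821e-05]), 'tool_pos': array([0.22235659, 0.47519265, 0.22612108]), 'tool_rot': array([-3.14023609e+00, -1.89642954e-04,  2.70378366e+00]), 'contact_force': array([-0.62564566,  0.33012901, -0.4912922 ]), 'torque': array([ 0.00634134, -0.00127187,  0.00777011]), 'opening': 0.09174302543867972}
```

View pics/top0.png

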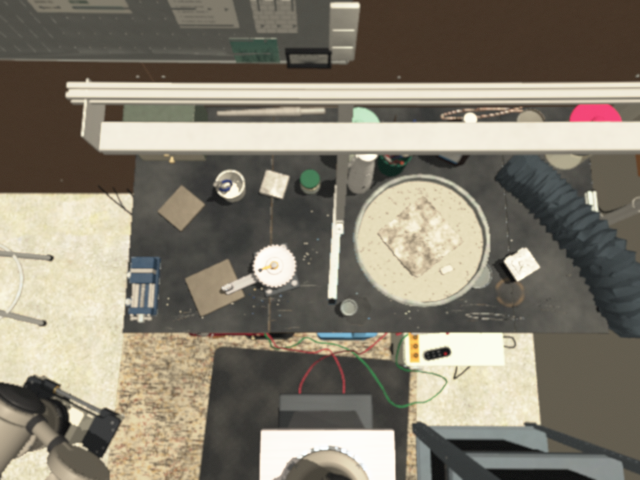

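View pics/scene0.png

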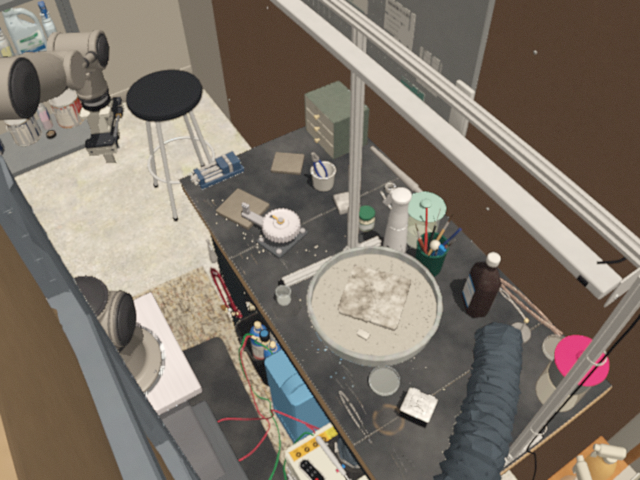

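```bash
cat >> h.py <<'E'
def world(c,u,v,z=None):
    """ray to plane z, or by depth"""
    K=c['camera_matrix'];T=c['T']
    xd=(u-K[0,2])/K[0,0];yd=(v-K[1,2])/K[1,1]
    x,y=xd,yd
    for _ in range(20):
        f=1+c['k1']*(x*x+y*y); x,y=xd/f,yd/f
    d=np.array([x,y,1.])
    if z is None: t=float(c['range_z'][int(round(v)),int(round(u))])
    else: t=(z-T[2,3])/(T[:3,:3]@d)[2]
    return T[:3,:3]@(d*t)+T[:3,3]
E
python3 - <<'E'
from h import *
for n in ['top','scene']:
    c=np.load(n+'0.npz')
    pts=dict(top=dict(wheel=(274,266),stud=(275,267),tabend=(225,290),slab=(214,288),jar=(348,307),post1=(340,120),post2=(340,200),rail=(335,270),flux=(310,182),block=(275,184),cutters=(229,186)),
     scene=dict(wheel=(281,225),tab=(245,214),slab=(240,208),jar=(283,295),post=(355,100),post2=(353,220),rail=(310,268),beam=(420,110)))[n]
    for k,(u,v) in pts.items(): print(n,k,np.round(world(c,u,v),3))
    img=c['img'][:,:,::-1]
    if n=='top': cr=img[220:330,170:370]
    else: cr=img[170:310,190:390]
    cv2.imwrite(f'pics/{n}_crop.png',cv2.resize(cr,None,fx=4,fy=4,interpolation=cv2.INTER_CUBIC))
E
```

```text
top wheel [0.533 0.128 0.079]
top stud [0.53  0.125 0.082]
top tabend [0.477 0.246 0.064]
top slab [0.487 0.282 0.016]
top jar [ 0.441 -0.052  0.002]
top post1 [ 0.654 -0.013  0.642]
top post2 [ 0.659 -0.027  0.212]
top rail [ 0.533 -0.02   0.014]
top flux [0.751 0.043 0.054]
top block [0.758 0.135 0.018]
top cutters [0.758 0.257 0.   ]
scene wheel [0.534 0.12  0.065]
scene tab [0.481 0.241 0.027]
scene slab [0.483 0.28  0.014]
scene jar [ 0.444 -0.042  0.003]
scene post [ 0.654 -0.033  0.539]
scene post2 [ 0.656 -0.043  0.172]
scene rail [ 0.541 -0.02   0.025]
scene beam [ 0.608 -0.271  0.695]
```

View pics/top_crop.png

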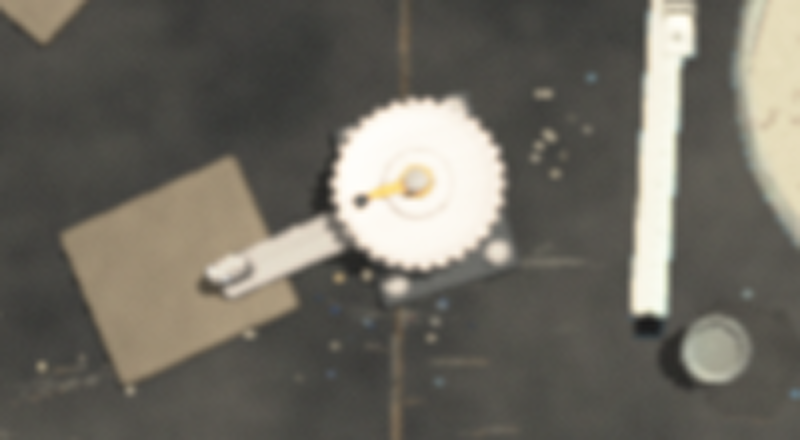

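View pics/scene_crop.png

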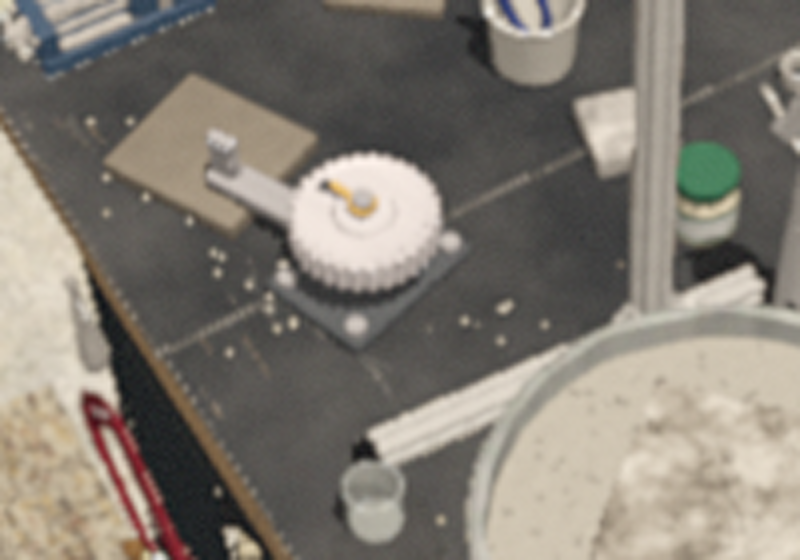

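View pics/wrist0.png

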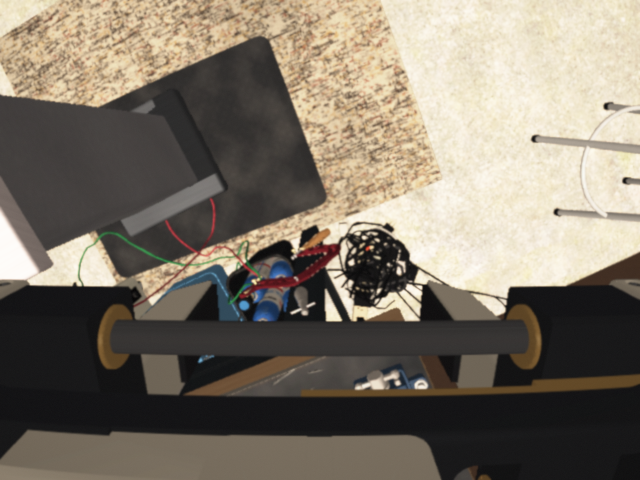

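```bash
cat > meas.py <<'E'
from h import *
def circ(c,seed,z,thr=150,name=None):
    img=c['img'].astype(int); H,W=img.shape[:2]
    K=c['camera_matrix']
    P=np.zeros((H,W,2))
    # world xy at plane z for window
    u0,v0=seed;w=45
    m=(img.min(2)>thr).astype(np.uint8)
    win=np.zeros_like(m);win[v0-w:v0+w,u0-w:u0+w]=1
    # depth-height mask: keep only points above 0.055
    hgt=np.zeros((H,W))
    for v in range(v0-w,v0+w):
        for u in range(u0-w,u0+w):
            hgt[v,u]=world(c,u,v)[2]
    mm=((hgt>z-0.012)&(hgt<0.1)&(win>0)).astype(np.uint8)
    return m*win,mm,hgt
if __name__=='__main__':
    for n,seed in (('top',(274,266)),('scene',(281,225))):
        c=dict(np.load(n+'0.npz'))
        m,mm,h=circ(c,seed,0.068)
        for nm,q in (('col',m),('hgt',mm)):
            cs,_=cv2.findContours(q,cv2.RETR_EXTERNAL,cv2.CHAIN_APPROX_NONE)
            k=max(cs,key=cv2.contourArea)[:,0,:]
            p=np.array([world(c,u,v,0.068)[:2] for u,v in k])
            hull=p
            A=np.c_[2*hull,np.ones(len(hull))]; s=np.linalg.lstsq(A,(hull**2).sum(1),rcond=None)[0]
            r=np.sqrt(s[2]+s[0]**2+s[1]**2)
            print(n,nm,len(k),np.round(s[:2],4),r, np.round(np.percentile(np.hypot(*(p-s[:2]).T),[5,50,95]),4))
    c=dict(np.load('top0.npz')); f=lambda cx,cy:(170+cx/4-.375,220+cy/4-.375)
    for k,(q,z) in dict(stud=((415,180),.085),ptr=((372,194),.077),idx=((360,201),.073),tabA=((212,268),.067),tabB=((246,258),.067),tabc=((229,264),.067)).items(): print(k,np.round(world(c,*f(*q),z),4))
    c=dict(np.load('scene0.npz')); f=lambda cx,cy:(190+cx/4-.375,170+cy/4-.375)
    for k,(q,z) in dict(stud=((362,195),.085),ptr=((335,182),.077),idx=((322,185),.073),tabc=((221,137),.067)).items(): print(k,np.round(world(c,*f(*q),z),4))
E
python3 meas.py
```

```text
top col 125 [0.5366 0.1282] 0.05072057873729244 [0.0491 0.0505 0.0532]
top hgt 142 [0.5351 0.1293] 0.04965430006186796 [0.0477 0.0495 0.0519]
scene col 157 [0.5232 0.1358] 0.06334255376150913 [0.038  0.0617 0.0866]
scene hgt 113 [0.5343 0.1213] 0.05166974581397252 [0.0489 0.0514 0.0551]
stud [0.5353 0.129  0.085 ]
ptr [0.528  0.1554 0.077 ]
idx [0.5244 0.163  0.073 ]
tabA [0.4847 0.2515 0.067 ]
tabB [0.4907 0.2313 0.067 ]
tabc [0.4871 0.2414 0.067 ]
stud [0.5368 0.1269 0.085 ]
ptr [0.5298 0.1533 0.077 ]
idx [0.5224 0.1589 0.073 ]
tabc [0.4858 0.2411 0.067 ]
```

```bash
cat >> h.py <<'E'
from scipy.spatial.transform import Rotation as Ro
C=np.array([0.5358,0.128])
def rel(pos,yaw,s=None):
    s=s or status.observe()
    R=Ro.from_euler('xyz',s['tool_rot'])
    sh=R.inv().apply(np.array(pos)-s['tool_pos'])
    dr=R.inv()*Ro.from_euler('xyz',[np.pi,0,yaw])
    return np.round(sh,4).tolist(),np.round(dr.as_rotvec(),4).tolist()
def around(th,r,z): return [C[0]+r*np.cos(th),C[1]+r*np.sin(th),z]
E
python3 -c "
from h import *
print(rel([.38,.36,.227],2.7038-1.3))"
```

```text
([-0.1916, -0.0376, -0.0008], [-0.0011, 0.0006, 1.3])
```

>>> jog_arm(
  series=[
    [-1,[-0.064,-0.0127,0],[0,0,0.1]],
    [-1,[-0.128,-0.0254,0],[0,0,0.22]],
    [-1,[-0.16,-0.0317,0],[0,0,0.34]],
    [-1,[-0.1916,-0.0376,0],[0,0,0.46]],
    [-1,[-0.1916,-0.0376,0],[0,0,0.58]],
    [-1,[-0.1916,-0.0376,0],[0,0,0.7]],
    [-1,[-0.1916,-0.0376,0],[0,0,0.82]],
    [-1,[-0.1916,-0.0376,0],[0,0,0.94]],
    [-1,[-0.1916,-0.0376,0],[0,0,1.06]],
    [-1,[-0.1916,-0.0376,0],[0,0,1.18]],
    [-1,[-0.1916,-0.0376,0],[0,0,1.3]],
    [-1,[-0.1916,-0.0376,0],[0,0,1.3]],
  ],
  squeeze=10,
)

```text
time: 1.15
tool_pos: [0.38, 0.3601, 0.2264]
tool_rot: [-3.141, 0.0, 1.399]
contact_force: [0.9, -0.4, 0.6]
opening: 0.0165
```

```bash
python3 -c "
from h import *
s=status.observe();print(s['time'],s['tool_pos'],s['tool_rot'],s['qpos'],s['opening'])
print(rel(around(2.24,.09,.18),s['tool_rot'][2]-1.2))"
```

```text
1.15 [0.38004921 0.360092   0.22644614] [-3.14117122e+00  4.11783452e-04  1.39939312e+00] [6.11987144e-01 3.39938904e-01 1.52800180e+00 5.90119980e-06
 1.27424113e+00 7.83388716e-01] 0.01648755509502502
([-0.1421, 0.126, 0.0465], [-0.0001, 0.0006, 1.2])
```

>>> jog_arm(
  series=[
    [-1,[-0.02,0.018,0.006],[0,0,0.1]],
    [-1,[-0.04,0.036,0.012],[0,0,0.2]],
    [-1,[-0.06,0.054,0.018],[0,0,0.3]],
    [-1,[-0.08,0.072,0.024],[0,0,0.4]],
    [-1,[-0.1,0.09,0.03],[0,0,0.5]],
    [-1,[-0.12,0.108,0.036],[0,0,0.62]],
    [-1,[-0.142,0.126,0.046],[0,0,0.74]],
    [-1,[-0.142,0.126,0.046],[0,0,0.86]],
    [-1,[-0.142,0.126,0.046],[0,0,0.98]],
    [-1,[-0.142,0.126,0.046],[0,0,1.1]],
    [-1,[-0.142,0.126,0.046],[0,0,1.2]],
  ],
)

```text
time: 2.07
tool_pos: [0.4808, 0.1989, 0.1804]
tool_rot: [-3.142, 0.001, 0.201]
contact_force: [-0.3, -0.7, -1.3]
opening: 0.001
```

```bash
python3 -c "
from h import *
s=status.observe();print(s['time'],s['tool_pos'],s['tool_rot'],s['qpos'],s['opening'],s['contact_force'])
print(rel(around(2.24,.08,.051),-.9))"
```

```text
2.0667 [0.4807872  0.19893627 0.18043684] [-3.14150728e+00  5.82624805e-04  2.01374064e-01] [2.44887954e-01 3.76209795e-01 1.60829900e+00 1.20797519e-04
 1.15766222e+00 1.61426171e+00] 0.0010238269058543406 [-0.30162947 -0.68498023 -1.29481109]
([0.0037, 0.0091, 0.1294], [0.0002, 0.0006, 1.1014])
```

>>> jog_arm(
  series=[
    [-1,[0.001,0.003,0.02],[0,0,0.11]],
    [-1,[0.002,0.005,0.03],[0,0,0.23]],
    [-1,[0.003,0.007,0.04],[0,0,0.35]],
    [-1,[0.0037,0.0091,0.05],[0,0,0.47]],
    [-1,[0.0037,0.0091,0.06],[0,0,0.59]],
    [-1,[0.0037,0.0091,0.07],[0,0,0.71]],
    [-1,[0.0037,0.0091,0.08],[0,0,0.83]],
    [-1,[0.0037,0.0091,0.09],[0,0,0.95]],
    [-1,[0.0037,0.0091,0.105],[0,0,1.05]],
    [-1,[0.0037,0.0091,0.12],[0,0,1.1]],
    [-1,[0.0037,0.0091,0.1294],[0,0,1.1]],
    [-1,[0.0037,0.0091,0.1294],[0,0,1.1]],
  ],
)

```text
time: 3.07
tool_pos: [0.4849, 0.1908, 0.0494]
tool_rot: [3.138, 0.002, -0.892]
contact_force: [-1.2, 0.2, -0.0]
opening: 0.0002
```

```bash
python3 - <<'E'
from h import *
s,c=cam('wrist','w1.png');print(s['time'],s['tool_pos'],s['tool_rot'],s['qpos'],s['opening'],s['contact_force'])
np.savez('w1.npz',**c)
print(rel(around(2.24,.063,.051),-.9))
s,c=cam('scene','s1.png')
E
```

```text
3.0667 [0.48491294 0.19078166 0.04940445] [ 3.13802893e+00  1.79291238e-03 -8.91917683e-01] [2.27652091e-01 5.49099245e-01 1.74935296e+00 7.92983346e-05
 8.47129329e-01 2.69031028e+00] 0.0002491713400376785 [-1.17902539  0.19756765 -0.01577471]
([0.0175, -0.0001, -0.0005], [0.002, 0.001, 0.0076])
```

View pics/w1.png

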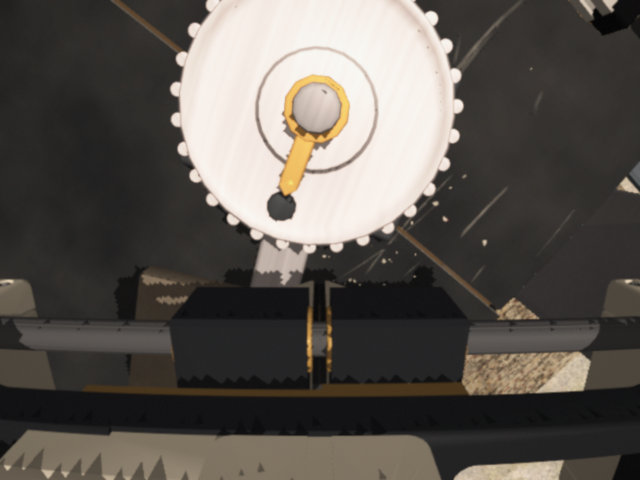

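View pics/s1.png

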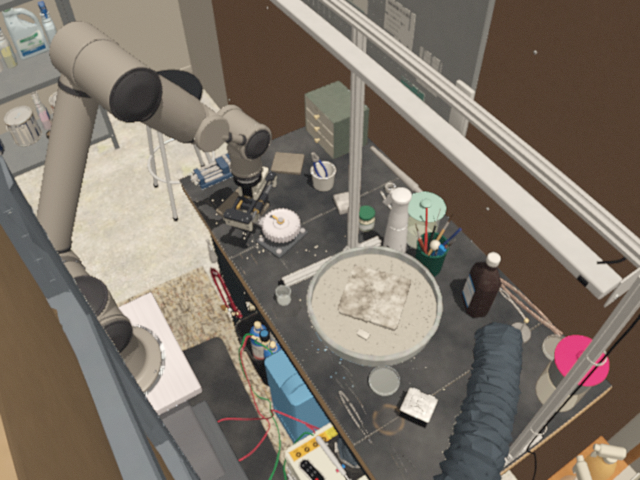

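```bash
cat >> h.py <<'E'
def wtool(c,s,u,v,z):
    "point in tool frame of wrist pixel at world height z"
    K=c['camera_matrix'];T=c['tool_from_camera']
    xd=(u-K[0,2])/K[0,0];yd=(v-K[1,2])/K[1,1];x,y=xd,yd
    for _ in range(20):
        f=1+c['k1']*(x*x+y*y); x,y=xd/f,yd/f
    R=Ro.from_euler('xyz',s['tool_rot']).as_matrix()
    d=T[:3,:3]@np.array([x,y,1.]);o=T[:3,3]
    dw=R@d;ow=R@o+s['tool_pos']
    return o+d*(z-ow[2])/dw[2]
E
python3 - <<'E'
from h import *
s=status.observe();c=dict(np.load('w1.npz'))
R=Ro.from_euler('xyz',s['tool_rot'])
print(s['time'],s['tool_pos'],s['tool_rot'])
for k,(u,v,z) in dict(stud=(317,107,.085),rimL=(180,100,.068),rimR=(457,100,.068),rimbot=(318,248,.068),drumbot=(318,243,.068),finger=(318,285,.067)).items():
    p=wtool(c,s,u,v,z);print(k,np.round(p,4),np.round(R.apply(p)+s['tool_pos'],4))
# height finger front face by depth
K=c['camera_matrix']
for v in (280,284,288,292,300,310): print(v,[round(float(c['range_z'][v,u]),3) for u in (200,260,300,340,400)])
E
```

```text
3.1667 [0.48628064 0.19113066 0.05135399] [ 3.14125119e+00  2.38331541e-04 -8.93109684e-01]
stud [ 0.0811 -0.0001 -0.0337] [0.5372 0.128  0.085 ]
rimL [ 0.0855 -0.0488 -0.0167] [0.5779 0.1551 0.068 ]
rimR [ 0.0854  0.0496 -0.0166] [0.5012 0.0935 0.068 ]
rimbot [ 0.0308  0.0001 -0.0167] [0.5055 0.1671 0.068 ]
drumbot [ 0.0328  0.0001 -0.0167] [0.5067 0.1655 0.068 ]
finger [ 0.0151  0.0001 -0.0156] [0.4957 0.1793 0.067 ]
280 [0.214, 0.188, 0.188, 0.221, 0.221]
284 [0.209, 0.187, 0.164, 0.222, 0.222]
288 [0.092, 0.093, 0.093, 0.094, 0.093]
292 [0.09, 0.09, 0.09, 0.09, 0.09]
300 [0.085, 0.085, 0.086, 0.085, 0.085]
310 [0.081, 0.08, 0.081, 0.08, 0.08]
```

>>> jog_arm(
  series=[
    [-1,[0.008,0,0],[0,0,0]],
    [-1,[0.015,0,0],[0,0,0]],
    [-1,[0.0165,0,0],[0,0,0]],
    [-1,[0.018,0,0],[0,0,0]],
    [-1,[0.018,0,0],[0,0,0]],
  ],
)

```text
time: 3.58
tool_pos: [0.4979, 0.1772, 0.0519]
tool_rot: [-3.14, 0.0, -0.897]
contact_force: [-0.6, 3.4, 1.5]
opening: 0.0006
```

>>> jog_arm(
  series=[
    [-1,[0.001,0,0],[0,0,0]],
    [-1,[0.001,0,0],[0,0,0]],
    [-1,[0.001,0,0],[0,0,0]],
  ],
)

```text
time: 3.83
tool_pos: [0.4979, 0.1769, 0.0516]
tool_rot: [-3.141, 0.001, -0.896]
contact_force: [-1.6, 3.8, 3.4]
opening: 0.0005
```

```bash
python3 - <<'E'
from h import *
s,c=cam('wrist','w2.png');print(s)
E
```

```text
{'time': 3.8333, 'qpos': array([1.95738922e-01, 5.53889724e-01, 1.73076119e+00, 1.06545362e-03,
       8.56762286e-01, 2.66172019e+00]), 'qvel': array([ 0.0008005 , -0.00092223, -0.00075891, -0.00388224, -0.00279935,
        0.00245153]), 'joint_efforts': array([-2.70539246e+00, -4.54555070e+01, -1.77862823e+01, -1.11099601e+00,
       -4.25296705e-01,  2.61578785e-02]), 'tool_pos': array([0.49789829, 0.17687053, 0.05164397]), 'tool_rot': array([-3.14106193e+00,  6.31642532e-04, -8.95882454e-01]), 'contact_force': array([-1.6330571 ,  3.82727878,  3.41771134]), 'torque': array([0.78338949, 0.47665541, 0.05442062]), 'opening': 0.0004822041340780352}
```

View pics/w2.png

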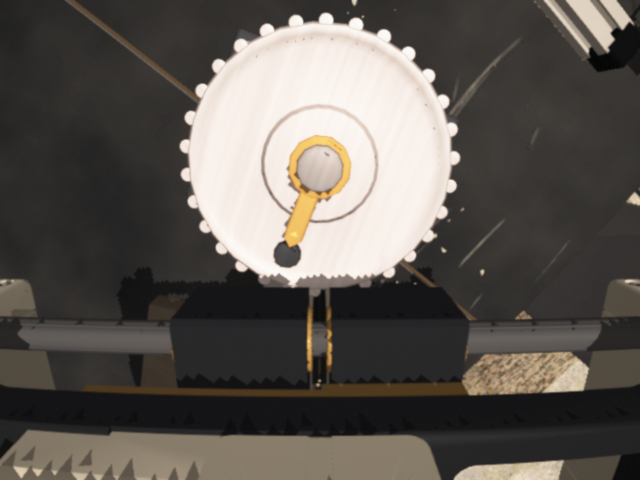

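>>> jog_arm(
  series=[
    [-1,[0.001,0,0],[0,0,0]],
    [-1,[0.0013,0.0061,0],[0,0,-0.1]],
    [-1,[0.0022,0.0121,0],[0,0,-0.2]],
    [-1,[0.0037,0.0179,0],[0,0,-0.3]],
    [-1,[0.0058,0.0236,0],[0,0,-0.4]],
    [-1,[0.0084,0.0291,0],[0,0,-0.5]],
    [-1,[0.0116,0.0343,0],[0,0,-0.6]],
    [-1,[0.0153,0.0391,0],[0,0,-0.7]],
    [-1,[0.0194,0.0435,0],[0,0,-0.8]],
    [-1,[0.024,0.0475,0],[0,0,-0.9]],
    [-1,[0.0289,0.0511,0],[0,0,-1.0]],
    [-1,[0.0342,0.0541,0],[0,0,-1.1]],
  ],
)

```text
time: 4.88
tool_pos: [0.4759, 0.1152, 0.051]
tool_rot: [3.141, 0.003, 0.209]
contact_force: [-3.2, 0.5, 2.6]
opening: 0.0005
```

```bash
cat >> h.py <<'E'
def rep(f=None):
    s=status.observe()
    if f: s,c=cam('wrist',f)
    p=s['tool_pos'][:2]-C;n=p/np.hypot(*p)
    F=s['contact_force'][:2]
    print('t',round(s['time'],2),'pos',np.round(s['tool_pos'],4),'yaw',round(s['tool_rot'][2],3),'th',round(np.arctan2(p[1],p[0]),3),'r',round(np.hypot(*p),4),'Fout',round(F@n,1),'Ftan_ccw',round(F@np.array([-n[1],n[0]]),1),'Fz',round(s['contact_force'][2],1),'q6',round(s['qpos'][5],2))
E
python3 -c "
from h import *
rep('w3.png')"
```

```text
t 4.88 pos [0.4759 0.1152 0.051 ] yaw 0.209 th -2.931 r 0.0612 Fout 3.0 Ftan_ccw -1.1 Fz 2.6 q6 1.44
```

View pics/w3.png

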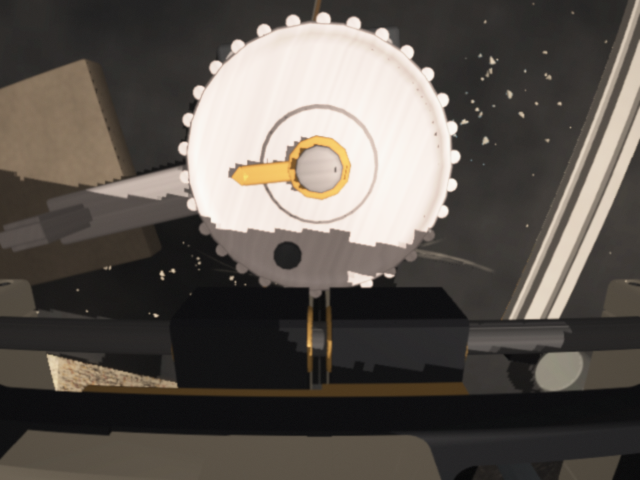

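>>> jog_arm(
  series=[
    [-1,[0.0009,0.0072,0],[0,0,-0.12]],
    [-1,[0.0022,0.0144,0],[0,0,-0.24]],
    [-1,[0.0044,0.0213,0],[0,0,-0.36]],
    [-1,[0.0073,0.0279,0],[0,0,-0.48]],
    [-1,[0.0111,0.0342,0],[0,0,-0.6]],
    [-1,[0.0155,0.0399,0],[0,0,-0.72]],
    [-1,[0.0206,0.045,0],[0,0,-0.84]],
    [-1,[0.0263,0.0496,0],[0,0,-0.96]],
    [-1,[0.0325,0.0534,0],[0,0,-1.08]],
    [-1,[0.0391,0.0564,0],[0,0,-1.2]],
    [-1,[0.046,0.0586,0],[0,0,-1.32]],
    [-1,[0.0531,0.06,0],[0,0,-1.44]],
  ],
)

```text
time: 5.93
tool_pos: [0.5417, 0.0665, 0.0513]
tool_rot: [-3.141, 0.002, 1.647]
contact_force: [-1.9, -3.9, 1.8]
opening: 0.0004
```

```bash
python3 -c "
from h import *
rep('w4.png')"
```

```text
t 5.93 pos [0.5417 0.0665 0.0513] yaw 1.647 th -1.475 r 0.0618 Fout 3.7 Ftan_ccw -2.3 Fz 1.8 q6 -0.09
```

View pics/w4.png

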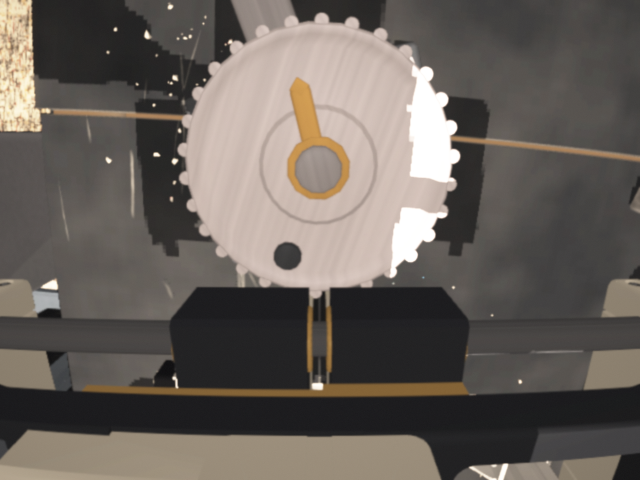

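>>> jog_arm(
  series=[
    [-1,[0.0009,0.0072,0],[0,0,-0.12]],
    [-1,[0.0022,0.0144,0],[0,0,-0.24]],
    [-1,[0.0044,0.0213,0],[0,0,-0.36]],
    [-1,[0.0073,0.0279,0],[0,0,-0.48]],
    [-1,[0.0111,0.0342,0],[0,0,-0.6]],
    [-1,[0.0155,0.0399,0],[0,0,-0.72]],
    [-1,[0.0206,0.045,0],[0,0,-0.84]],
    [-1,[0.0263,0.0496,0],[0,0,-0.96]],
    [-1,[0.0325,0.0534,0],[0,0,-1.08]],
    [-1,[0.0391,0.0564,0],[0,0,-1.2]],
    [-1,[0.046,0.0586,0],[0,0,-1.32]],
    [-1,[0.0531,0.06,0],[0,0,-1.44]],
  ],
)

```text
time: 6.98
tool_pos: [0.5985, 0.1251, 0.0515]
tool_rot: [-3.141, 0.003, 3.085]
contact_force: [2.9, -1.5, 1.2]
opening: 0.0003
```

```bash
python3 -c "
from h import *
rep('w5.png')"
```

```text
t 6.98 pos [0.5985 0.1251 0.0515] yaw 3.085 th -0.047 r 0.0628 Fout 2.9 Ftan_ccw -1.4 Fz 1.2 q6 -1.43
```

View pics/w5.png

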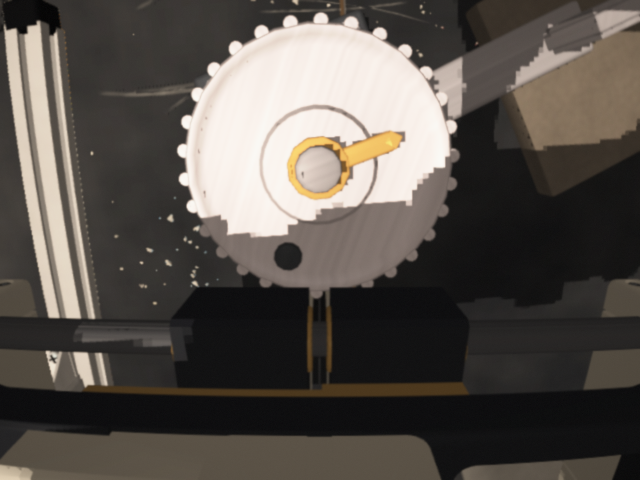

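>>> jog_arm(
  series=[
    [-1,[0.0009,0.0072,0],[0,0,-0.12]],
    [-1,[0.0022,0.0144,0],[0,0,-0.24]],
    [-1,[0.0044,0.0213,0],[0,0,-0.36]],
    [-1,[0.0073,0.0279,0],[0,0,-0.48]],
    [-1,[0.0111,0.0342,0],[0,0,-0.6]],
    [-1,[0.0155,0.0399,0],[0,0,-0.72]],
    [-1,[0.0206,0.045,0],[0,0,-0.84]],
    [-1,[0.0263,0.0496,0],[0,0,-0.96]],
    [-1,[0.0325,0.0534,0],[0,0,-1.08]],
    [-1,[0.0391,0.0564,0],[0,0,-1.2]],
    [-1,[0.046,0.0586,0],[0,0,-1.32]],
    [-1,[0.0531,0.06,0],[0,0,-1.44]],
  ],
)

```text
time: 8.03
tool_pos: [0.5482, 0.189, 0.0518]
tool_rot: [-3.139, 0.002, -1.76]
contact_force: [2.1, 2.9, 1.5]
opening: 0.0007
```

```bash
python3 -c "
from h import *
rep('w6.png')"
```

```text
t 8.03 pos [0.5482 0.189  0.0518] yaw -1.76 th 1.37 r 0.0622 Fout 3.3 Ftan_ccw -1.5 Fz 1.5 q6 -2.75
```

View pics/w6.png

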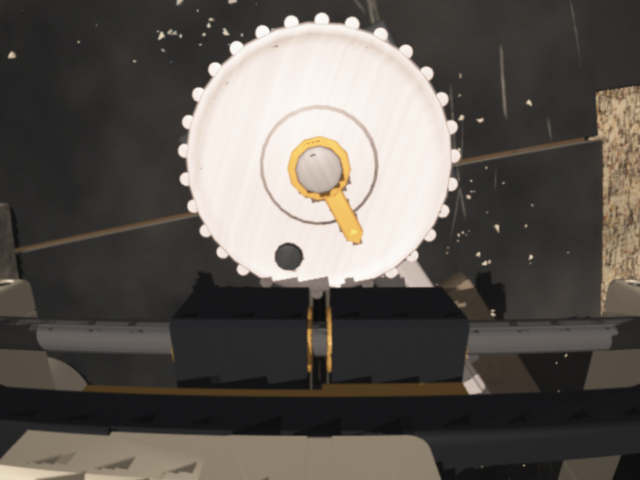

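>>> jog_arm(
  series=[
    [-1,[-0.013,0,0],[0,0,0]],
    [-1,[-0.0125,-0.0088,0],[0,0,0.12]],
    [-1,[-0.0109,-0.0175,0],[0,0,0.24]],
    [-1,[-0.0083,-0.0259,0],[0,0,0.36]],
    [-1,[-0.0047,-0.0339,0],[0,0,0.48]],
    [-1,[-0.0002,-0.0415,0],[0,0,0.6]],
    [-1,[0.0052,-0.0485,0],[0,0,0.72]],
    [-1,[0.0114,-0.0547,0],[0,0,0.84]],
    [-1,[0.0183,-0.0602,0],[0,0,0.96]],
    [-1,[0.0259,-0.0648,0],[0,0,1.08]],
    [-1,[0.0339,-0.0685,0],[0,0,1.2]],
    [-1,[0.0423,-0.0712,0],[0,0,1.32]],
  ],
)

```text
time: 9.08
tool_pos: [0.6103, 0.1331, 0.0508]
tool_rot: [-3.141, -0.0, -3.093]
contact_force: [-0.0, -0.0, -0.3]
opening: 0.0003
```

>>> jog_arm(
  series=[
    [-1,[0.0005,-0.0088,0],[0,0,0.12]],
    [-1,[0.0021,-0.0175,0],[0,0,0.24]],
    [-1,[0.0047,-0.0259,0],[0,0,0.36]],
    [-1,[0.0083,-0.0339,0],[0,0,0.48]],
    [-1,[0.0128,-0.0415,0],[0,0,0.6]],
    [-1,[0.0182,-0.0485,0],[0,0,0.72]],
    [-1,[0.0244,-0.0547,0],[0,0,0.84]],
    [-1,[0.0313,-0.0602,0],[0,0,0.96]],
    [-1,[0.0389,-0.0648,0],[0,0,1.08]],
    [-1,[0.0469,-0.0685,0],[0,0,1.2]],
    [-1,[0.0553,-0.0712,0],[0,0,1.32]],
    [-1,[0.0638,-0.0729,0],[0,0,1.44]],
  ],
)

```text
time: 10.08
tool_pos: [0.5507, 0.0563, 0.051]
tool_rot: [-3.141, 0.0, 1.749]
contact_force: [0.3, 0.6, -0.1]
opening: 0.0007
```

>>> jog_arm(
  series=[
    [-1,[0.0005,-0.0088,0],[0,0,0.12]],
    [-1,[0.0021,-0.0175,0],[0,0,0.24]],
    [-1,[0.0047,-0.0259,0],[0,0,0.36]],
    [-1,[0.0083,-0.0339,0],[0,0,0.48]],
    [-1,[0.0128,-0.0415,0],[0,0,0.6]],
    [-1,[0.0182,-0.0485,0],[0,0,0.72]],
    [-1,[0.0244,-0.0547,0],[0,0,0.84]],
    [-1,[0.0313,-0.0602,0],[0,0,0.96]],
    [-1,[0.0313,-0.0602,0],[0,0,0.96]],
    [-1,[0.0313,-0.0602,0],[0,0,0.96]],
  ],
)

```text
time: 10.92
tool_pos: [0.4859, 0.0759, 0.0512]
tool_rot: [3.141, 0.0, 0.804]
contact_force: [0.4, -0.3, 0.5]
opening: 0.0003
```

```bash
python3 -c "
from h import *
rep('w7.png')"
```

```text
t 10.92 pos [0.4859 0.0759 0.0512] yaw 0.804 th -2.334 r 0.0721 Fout -0.1 Ftan_ccw 0.5 Fz 0.5 q6 0.77
```

View pics/w7.png

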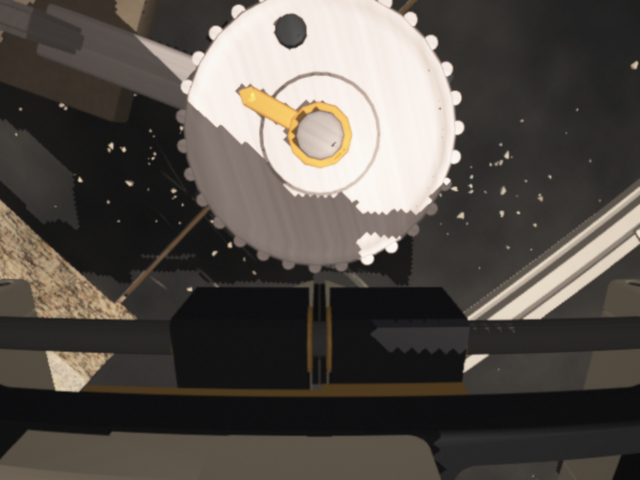

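>>> jog_arm(
  series=[
    [-1,[0.008,0,0],[0,0,0]],
    [-1,[0.0122,0,0],[0,0,0]],
    [-1,[0.0126,0.0072,0],[0,0,-0.12]],
    [-1,[0.0139,0.0144,0],[0,0,-0.24]],
    [-1,[0.0161,0.0213,0],[0,0,-0.36]],
    [-1,[0.019,0.0279,0],[0,0,-0.48]],
    [-1,[0.0228,0.0342,0],[0,0,-0.6]],
    [-1,[0.0272,0.0399,0],[0,0,-0.72]],
    [-1,[0.0323,0.045,0],[0,0,-0.84]],
    [-1,[0.038,0.0496,0],[0,0,-0.96]],
    [-1,[0.0442,0.0534,0],[0,0,-1.08]],
    [-1,[0.0508,0.0564,0],[0,0,-1.2]],
  ],
)

```text
time: 11.97
tool_pos: [0.5632, 0.0719, 0.0516]
tool_rot: [3.141, 0.002, 2.01]
contact_force: [0.9, -4.6, 2.3]
opening: 0.0003
```

```bash
python3 -c "
from h import *
rep('w8.png')"
```

```text
t 11.97 pos [0.5632 0.0719 0.0516] yaw 2.01 th -1.116 r 0.0625 Fout 4.5 Ftan_ccw -1.2 Fz 2.3 q6 -0.44
```

View pics/w8.png

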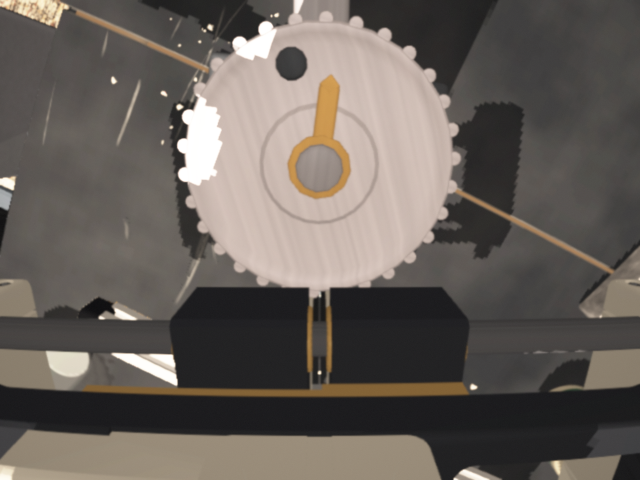

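>>> jog_arm(
  series=[
    [-1,[0.0008,0.0072,0],[0,0,-0.12]],
    [-1,[0.0021,0.0144,0],[0,0,-0.24]],
    [-1,[0.0043,0.0213,0],[0,0,-0.36]],
    [-1,[0.0072,0.0279,0],[0,0,-0.48]],
    [-1,[0.011,0.0342,0],[0,0,-0.6]],
    [-1,[0.0154,0.0399,0],[0,0,-0.72]],
    [-1,[0.0205,0.045,0],[0,0,-0.84]],
    [-1,[0.0262,0.0496,0],[0,0,-0.96]],
    [-1,[0.0324,0.0534,0],[0,0,-1.08]],
    [-1,[0.039,0.0564,0],[0,0,-1.2]],
  ],
)

```text
time: 12.85
tool_pos: [0.5989, 0.1323, 0.052]
tool_rot: [-3.141, 0.005, -3.076]
contact_force: [3.2, -0.9, 0.8]
opening: 0.0005
```

>>> jog_arm(
  series=[
    [-1,[0.0008,0.0072,0],[0,0,-0.12]],
    [-1,[0.0021,0.0144,0],[0,0,-0.24]],
    [-1,[0.0043,0.0213,0],[0,0,-0.36]],
    [-1,[0.0072,0.0279,0],[0,0,-0.48]],
    [-1,[0.011,0.0342,0],[0,0,-0.6]],
    [-1,[0.0154,0.0399,0],[0,0,-0.72]],
    [-1,[0.0205,0.045,0],[0,0,-0.84]],
    [-1,[0.0262,0.0496,0],[0,0,-0.96]],
    [-1,[0.0324,0.0534,0],[0,0,-1.08]],
    [-1,[0.039,0.0564,0],[0,0,-1.2]],
  ],
)

```text
time: 13.68
tool_pos: [0.5557, 0.1876, 0.0521]
tool_rot: [-3.138, 0.003, -1.875]
contact_force: [2.5, 2.1, 0.8]
opening: 0.0006
```

```bash
python3 -c "
from h import *
rep('w9.png')"
```

```text
t 13.68 pos [0.5557 0.1876 0.0521] yaw -1.875 th 1.249 r 0.0628 Fout 2.8 Ftan_ccw -1.7 Fz 0.8 q6 -2.64
```

View pics/w9.png

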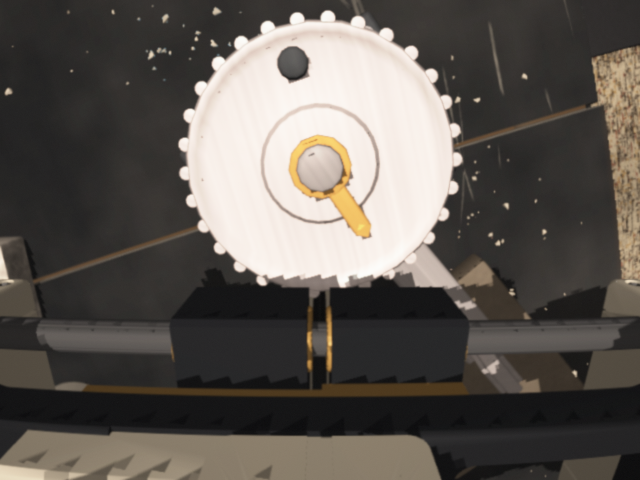

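>>> jog_arm(
  series=[
    [-1,[-0.013,0,0],[0,0,0]],
    [-1,[-0.0125,-0.0088,0],[0,0,0.12]],
    [-1,[-0.0109,-0.0175,0],[0,0,0.24]],
    [-1,[-0.0083,-0.0259,0],[0,0,0.36]],
    [-1,[-0.0047,-0.0339,0],[0,0,0.48]],
    [-1,[-0.0002,-0.0415,0],[0,0,0.6]],
    [-1,[0.0052,-0.0485,0],[0,0,0.72]],
    [-1,[0.0114,-0.0547,0],[0,0,0.84]],
    [-1,[0.0183,-0.0602,0],[0,0,0.96]],
    [-1,[0.0259,-0.0648,0],[0,0,1.08]],
    [-1,[0.0339,-0.0685,0],[0,0,1.2]],
    [-1,[0.0423,-0.0712,0],[0,0,1.32]],
  ],
)

```text
time: 14.73
tool_pos: [0.6095, 0.1242, 0.0508]
tool_rot: [-3.142, -0.001, 3.074]
contact_force: [0.4, -0.9, -0.1]
opening: 0.0002
```

>>> jog_arm(
  series=[
    [-1,[0.0005,-0.0088,0],[0,0,0.12]],
    [-1,[0.0021,-0.0175,0],[0,0,0.24]],
    [-1,[0.0047,-0.0259,0],[0,0,0.36]],
    [-1,[0.0083,-0.0339,0],[0,0,0.48]],
    [-1,[0.0128,-0.0415,0],[0,0,0.6]],
    [-1,[0.0182,-0.0485,0],[0,0,0.72]],
    [-1,[0.0244,-0.0547,0],[0,0,0.84]],
    [-1,[0.0313,-0.0602,0],[0,0,0.96]],
    [-1,[0.0389,-0.0648,0],[0,0,1.08]],
    [-1,[0.0469,-0.0685,0],[0,0,1.2]],
    [-1,[0.0553,-0.0712,0],[0,0,1.32]],
    [-1,[0.0638,-0.0729,0],[0,0,1.44]],
  ],
)

```text
time: 15.73
tool_pos: [0.5412, 0.0551, 0.051]
tool_rot: [-3.141, -0.0, 1.634]
contact_force: [0.8, -0.4, 0.3]
opening: 0.0006
```

>>> jog_arm(
  series=[
    [-1,[0.0005,-0.0088,0],[0,0,0.12]],
    [-1,[0.0021,-0.0175,0],[0,0,0.24]],
    [-1,[0.0047,-0.0259,0],[0,0,0.36]],
    [-1,[0.0083,-0.0339,0],[0,0,0.48]],
    [-1,[0.0128,-0.0415,0],[0,0,0.6]],
    [-1,[0.0182,-0.0485,0],[0,0,0.72]],
    [-1,[0.0244,-0.0547,0],[0,0,0.84]],
    [-1,[0.0244,-0.0547,0],[0,0,0.84]],
    [-1,[0.0244,-0.0547,0],[0,0,0.84]],
  ],
)

```text
time: 16.48
tool_pos: [0.4852, 0.0757, 0.0513]
tool_rot: [3.142, -0.0, 0.806]
contact_force: [-0.4, -0.0, 0.4]
opening: 0.0007
```

```bash
python3 -c "
from h import *
rep()"
```

```text
t 16.48 pos [0.4852 0.0757 0.0513] yaw 0.806 th -2.34 r 0.0728 Fout 0.2 Ftan_ccw -0.2 Fz 0.4 q6 0.76
```

>>> jog_arm(
  series=[
    [-1,[0.008,0,0],[0,0,0]],
    [-1,[0.0127,0,0],[0,0,0]],
    [-1,[0.0131,0.0072,0],[0,0,-0.12]],
    [-1,[0.0144,0.0144,0],[0,0,-0.24]],
    [-1,[0.0166,0.0213,0],[0,0,-0.36]],
    [-1,[0.0195,0.0279,0],[0,0,-0.48]],
    [-1,[0.0233,0.0342,0],[0,0,-0.6]],
    [-1,[0.0277,0.0399,0],[0,0,-0.72]],
    [-1,[0.0328,0.045,0],[0,0,-0.84]],
    [-1,[0.0385,0.0496,0],[0,0,-0.96]],
    [-1,[0.0447,0.0534,0],[0,0,-1.08]],
    [-1,[0.0513,0.0564,0],[0,0,-1.2]],
  ],
)

```text
time: 17.48
tool_pos: [0.5625, 0.0723, 0.0515]
tool_rot: [3.141, 0.002, 2.011]
contact_force: [0.6, -4.3, 1.7]
opening: 0.0006
```

>>> jog_arm(
  series=[
    [-1,[0.0008,0.0072,0],[0,0,-0.12]],
    [-1,[0.0021,0.0144,0],[0,0,-0.24]],
    [-1,[0.0043,0.0213,0],[0,0,-0.36]],
    [-1,[0.0072,0.0279,0],[0,0,-0.48]],
    [-1,[0.011,0.0342,0],[0,0,-0.6]],
    [-1,[0.0154,0.0399,0],[0,0,-0.72]],
    [-1,[0.0205,0.045,0],[0,0,-0.84]],
    [-1,[0.0262,0.0496,0],[0,0,-0.96]],
    [-1,[0.0324,0.0534,0],[0,0,-1.08]],
    [-1,[0.039,0.0564,0],[0,0,-1.2]],
  ],
)

```text
time: 18.32
tool_pos: [0.5982, 0.1323, 0.0518]
tool_rot: [-3.141, 0.004, -3.073]
contact_force: [3.1, -0.8, 0.2]
opening: 0.0004
```

```bash
python3 -c "
from h import *
rep('w10.png')"
```

```text
t 18.32 pos [0.5982 0.1323 0.0518] yaw -3.073 th 0.069 r 0.0626 Fout 3.0 Ftan_ccw -1.0 Fz 0.2 q6 -1.55
```

View pics/w10.png

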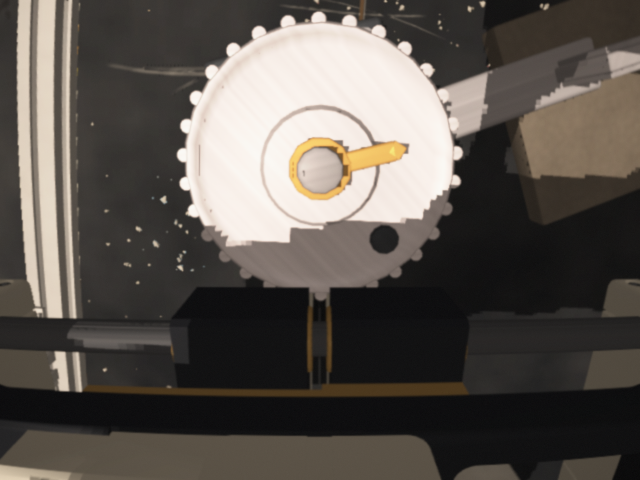

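>>> jog_arm(
  series=[
    [-1,[0.0008,0.0072,0],[0,0,-0.12]],
    [-1,[0.0021,0.0144,0],[0,0,-0.24]],
    [-1,[0.0043,0.0213,0],[0,0,-0.36]],
    [-1,[0.0072,0.0279,0],[0,0,-0.48]],
    [-1,[0.011,0.0342,0],[0,0,-0.6]],
    [-1,[0.0154,0.0399,0],[0,0,-0.72]],
    [-1,[0.0205,0.045,0],[0,0,-0.84]],
    [-1,[0.0262,0.0496,0],[0,0,-0.96]],
    [-1,[0.0318,0.0531,0],[0,0,-1.07]],
    [-1,[0.0318,0.0531,0],[0,0,-1.07]],
    [-1,[0.0318,0.0531,0],[0,0,-1.07]],
  ],
)

```text
time: 19.28
tool_pos: [0.562, 0.1845, 0.052]
tool_rot: [-3.14, 0.003, -2.013]
contact_force: [3.0, 4.3, 1.0]
opening: 0.0004
```

>>> jog_arm(
  series=[
    [-1,[-0.01,0,0],[0,0,0]],
    [-1,[-0.02,0,0],[0,0,0]],
    [-1,[-0.02,0,0],[0,0,0]],
    [-1,[-0.02,0,0],[0,0,0]],
    [-1,[-0.02,0,0],[0,0,0]],
    [-1,[-0.02,0,0],[0,0,0]],
  ],
)

```text
time: 19.78
tool_pos: [0.5688, 0.201, 0.051]
tool_rot: [3.141, -0.001, -2.01]
contact_force: [0.2, -0.3, 0.3]
opening: 0.0009
```

```bash
python3 -c "
from h import *
rep('w11.png'); s,c=cam('top','t11.png'); np.savez('t11.npz',**c)
cv2.imwrite('pics/t11c.png',cv2.resize(c['img'][220:330,170:370,::-1],None,fx=4,fy=4,interpolation=cv2.INTER_CUBIC))"
```

```text
t 19.78 pos [0.5688 0.201  0.051 ] yaw -2.01 th 1.146 r 0.0801 Fout -0.2 Ftan_ccw -0.3 Fz 0.3 q6 -2.49
```

View pics/w11.png

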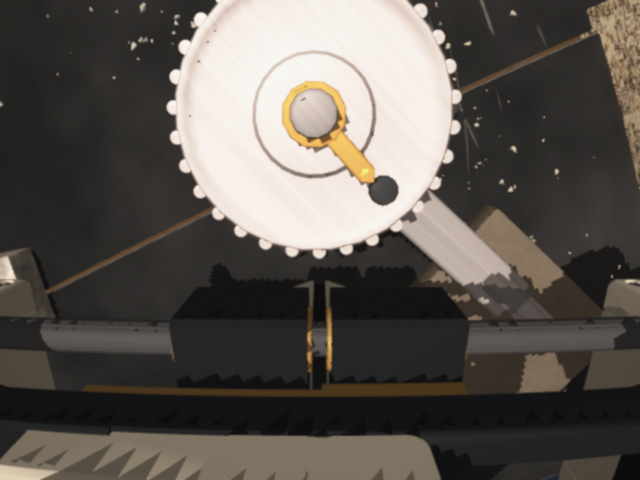

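View pics/t11c.png

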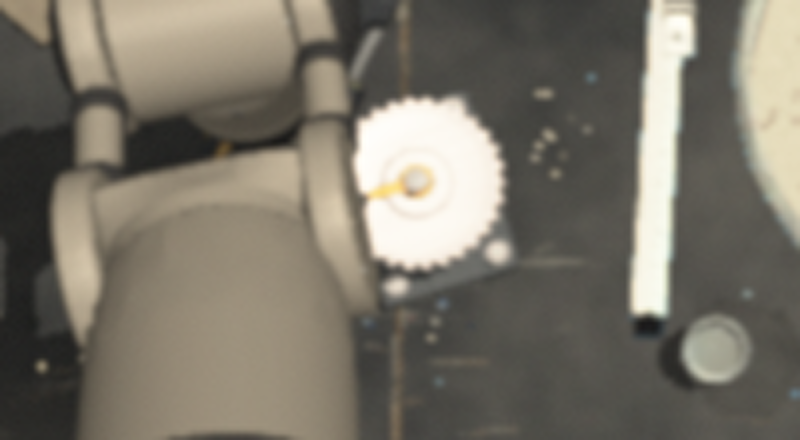

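```bash
sed -i 's/^C=.*/C=np.array([0.5368,0.128])/' h.py; python3 -c "
from h import *
rep();th=1.40
print(rel(around(th,.125,.048),th+np.pi/2-2*np.pi))"
```

```text
t 19.88 pos [0.5689 0.201  0.0512] yaw -2.01 th 1.156 r 0.0797 Fout -0.1 Ftan_ccw 0.2 Fz 0.1 q6 -2.49
([-0.0408, 0.0312, 0.0032], [0.0001, -0.0005, 1.3024])
```

>>> jog_arm(
  series=[
    [-1,[-0.02,0,0],[0,0,0.11]],
    [-1,[-0.0408,0,0],[0,0,0.22]],
    [-1,[-0.0408,0.005,0],[0,0,0.33]],
    [-1,[-0.0408,0.01,0],[0,0,0.44]],
    [-1,[-0.0408,0.015,0],[0,0,0.55]],
    [-1,[-0.0408,0.02,0],[0,0,0.66]],
    [-1,[-0.0408,0.025,0],[0,0,0.77]],
    [-1,[-0.0408,0.0312,0.003],[0,0,0.88]],
    [-1,[-0.0408,0.0312,0.003],[0,0,1.0]],
    [-1,[-0.0408,0.0312,0.003],[0,0,1.12]],
    [-1,[-0.0408,0.0312,0.003],[0,0,1.22]],
    [-1,[-0.0408,0.0312,0.003],[0,0,1.3]],
  ],
)

```text
time: 20.88
tool_pos: [0.5581, 0.2512, 0.0484]
tool_rot: [-3.142, -0.0, 2.968]
contact_force: [0.1, -0.1, 0.1]
opening: 0.0008
```

```bash
python3 -c "
from h import *
s,c=cam('wrist','w12.png');np.savez('w12.npz',**c);rep()"
```

```text
t 20.93 pos [0.5581 0.2513 0.0484] yaw 2.965 th 1.399 r 0.1251 Fout 0.7 Ftan_ccw 0.5 Fz -0.2 q6 -1.1
```

View pics/w12.png

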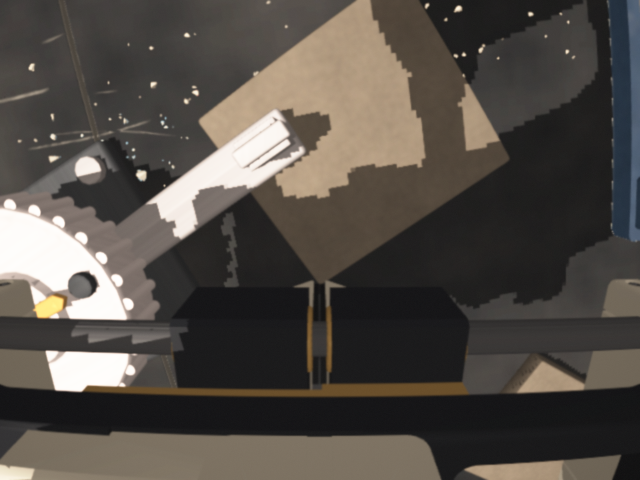

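```bash
python3 - <<'E'
from h import *
s=status.observe();c=dict(np.load('w12.npz'));R=Ro.from_euler('xyz',s['tool_rot'])
for u,v in ((262,142),(240,160),(289,132)):
    p=wtool(c,s,u,v,.067);w=R.apply(p)+s['tool_pos'];d=w[:2]-C
    print(np.round(p,4),np.round(w,4),np.hypot(*d),np.arctan2(d[1],d[0]))
E
```

```text
[ 0.0711 -0.0206 -0.0186] [0.4845 0.2435 0.067 ] 0.12677798807845522 1.9956473719932697
[ 0.0648 -0.0288 -0.0186] [0.4893 0.2344 0.067 ] 0.11650947397744803 1.9911314347346192
[ 0.0745 -0.0109 -0.0186] [0.4829 0.2536 0.067 ] 0.13669732559346243 1.9760355570432526
```

>>> jog_arm(
  series=[
    [-1,[0.0125,-0.0006,0],[0,0,-0.1]],
    [-1,[0.0248,-0.0025,0],[0,0,-0.2]],
    [-1,[0.0369,-0.0056,0],[0,0,-0.3]],
    [-1,[0.0487,-0.0099,0],[0,0,-0.4]],
    [-1,[0.0532,-0.0119,0],[0,0,-0.44]],
    [-1,[0.0577,-0.0141,0],[0,0,-0.48]],
    [-1,[0.0643,-0.0178,0],[0,0,-0.54]],
    [-1,[0.0706,-0.0218,0],[0,0,-0.6]],
    [-1,[0.0766,-0.0263,0],[0,0,-0.66]],
    [-1,[0.0824,-0.031,0],[0,0,-0.72]],
    [-1,[0.0879,-0.0361,0],[0,0,-0.78]],
    [-1,[0.0931,-0.0416,0],[0,0,-0.84]],
  ],
)

```text
time: 21.93
tool_pos: [0.4593, 0.2259, 0.0486]
tool_rot: [-3.142, 0.001, -2.465]
contact_force: [0.9, 0.7, 1.3]
opening: 0.0004
```

```bash
python3 -c "
from h import *
s,c=cam('wrist','w13.png');rep()"
```

```text
t 21.98 pos [0.4579 0.2251 0.0484] yaw -2.461 th 2.253 r 0.1251 Fout 0.3 Ftan_ccw 0.9 Fz -0.1 q6 -1.94
```

View pics/w13.png

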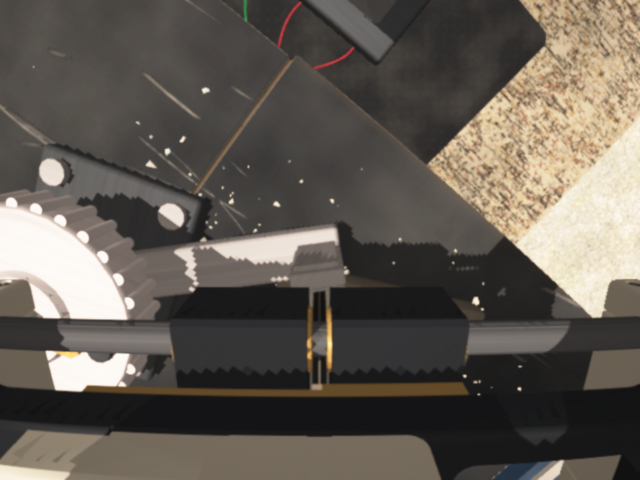

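>>> jog_arm(
  series=[
    [-1,[0.0075,-0.0002,0],[0,0,-0.06]],
    [-1,[0.015,-0.0009,0],[0,0,-0.12]],
    [-1,[0.0224,-0.002,0],[0,0,-0.18]],
    [-1,[0.0297,-0.0036,0],[0,0,-0.24]],
    [-1,[0.0369,-0.0056,0],[0,0,-0.3]],
    [-1,[0.044,-0.008,0],[0,0,-0.36]],
    [-1,[0.051,-0.0109,0],[0,0,-0.42]],
    [-1,[0.0577,-0.0141,0],[0,0,-0.48]],
    [-1,[0.0643,-0.0178,0],[0,0,-0.54]],
    [-1,[0.0706,-0.0218,0],[0,0,-0.6]],
    [-1,[0.0766,-0.0263,0],[0,0,-0.66]],
    [-1,[0.0766,-0.0263,0],[0,0,-0.66]],
  ],
)

```text
time: 22.98
tool_pos: [0.4157, 0.1569, 0.0484]
tool_rot: [3.141, -0.0, -1.808]
contact_force: [0.0, 0.2, -0.4]
opening: 0.0003
```

>>> jog_arm(
  series=[
    [-1,[0,0,0],[0,0,0]],
    [-1,[-0.02,0,0],[0,0,0]],
    [-1,[-0.03,0,0],[0,0,0]],
    [-1,[-0.03,0,-0.03],[0,0,0]],
    [-1,[-0.03,0,-0.07],[0,0,0]],
    [-1,[-0.03,0,-0.11],[0,0,0]],
    [-1,[-0.03,0,-0.14],[0,0,0]],
    [-1,[-0.03,0,-0.14],[0,0,0]],
    [-1,[-0.03,0,-0.14],[0,0,0]],
    [-1,[-0.03,0,-0.14],[0,0,0]],
  ],
)

```text
time: 23.82
tool_pos: [0.4225, 0.1871, 0.1877]
tool_rot: [3.141, -0.0, -1.809]
contact_force: [0.2, -0.6, -0.5]
opening: 0.0007
```

```bash
python3 -c "
from h import *
rep('w14.png'); s,c=cam('top'); 
cv2.imwrite('pics/t14c.png',cv2.resize(c['img'][220:330,170:370,::-1],None,fx=4,fy=4,interpolation=cv2.INTER_CUBIC));s,c=cam('scene','s14.png')"
```

```text
t 23.82 pos [0.4225 0.1871 0.1877] yaw -1.809 th 2.664 r 0.1287 Fout -0.5 Ftan_ccw 0.4 Fz -0.5 q6 -2.65
```

View pics/w14.png

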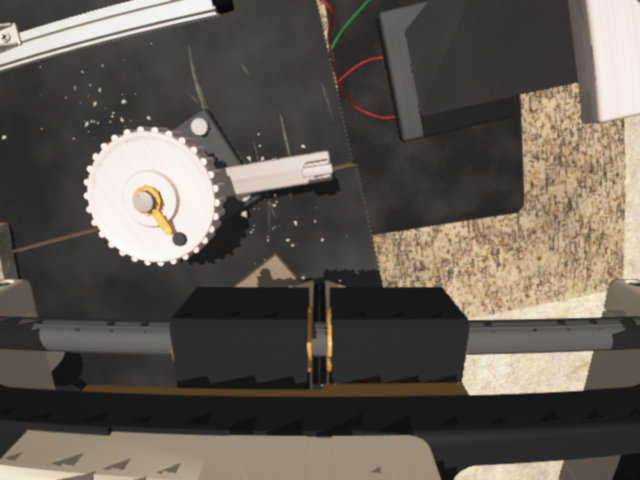

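View pics/t14c.png

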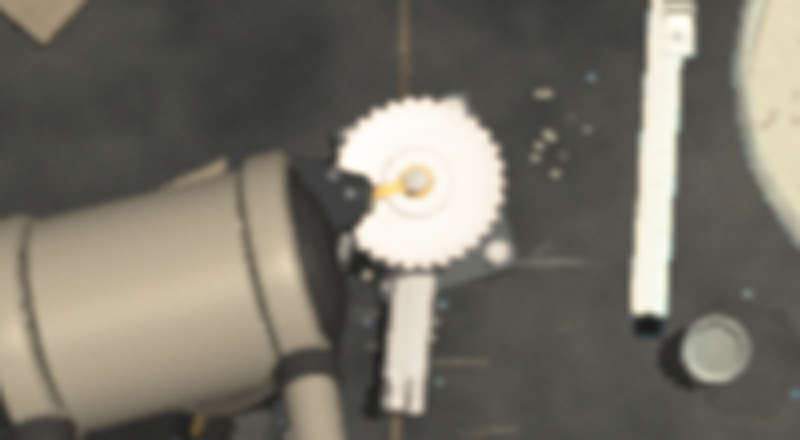

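View pics/s14.png

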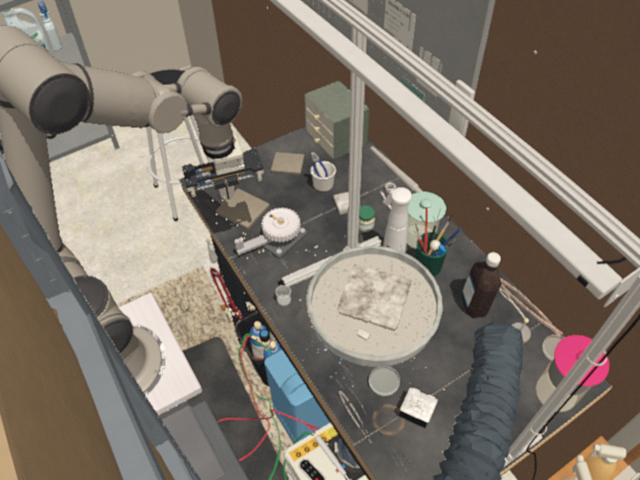

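>>> jog_arm(
  series=[
    [-1,[-0.04,0,-0.02],[0,0,0]],
    [-1,[-0.08,0,-0.04],[0,0,0]],
    [-1,[-0.11,0,-0.06],[0,0,0]],
    [-1,[-0.14,0,-0.08],[0,0,0]],
    [-1,[-0.17,0,-0.1],[0,0,0]],
    [-1,[-0.2,0,-0.1],[0,0,0]],
    [-1,[-0.23,0,-0.1],[0,0,0]],
    [-1,[-0.26,0,-0.1],[0,0,0]],
    [-1,[-0.26,0,-0.1],[0,0,0]],
    [-1,[-0.26,0,-0.1],[0,0,0]],
    [-1,[-0.26,0,-0.1],[0,0,0]],
  ],
)

```text
time: 24.88
tool_pos: [0.4842, 0.4391, 0.2868]
tool_rot: [3.14, -0.002, -1.809]
contact_force: [-0.4, -0.3, 0.2]
opening: 0.0004
```

```bash
python3 -c "
from h import *
rep(); s,c=cam('wrist','w15.png');s,c=cam('top','t15.png'); np.savez('t15.npz',**c)
a=np.load('top0.npz')['img'];
def crop(i):return cv2.resize(i[160:330,120:370,::-1],None,fx=1.6,fy=1.6)
cv2.imwrite('pics/cmp.png',np.hstack([crop(a),crop(c['img'])]))"
```

```text
t 24.88 pos [0.4842 0.4391 0.2868] yaw -1.809 th 1.738 r 0.3155 Fout -0.2 Ftan_ccw 0.4 Fz 0.2 q6 -2.28
```

View pics/cmp.png

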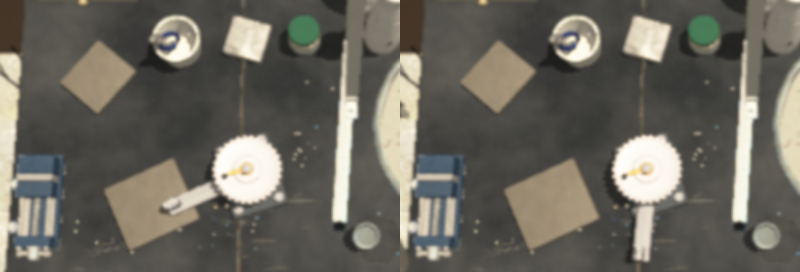

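View pics/w15.png

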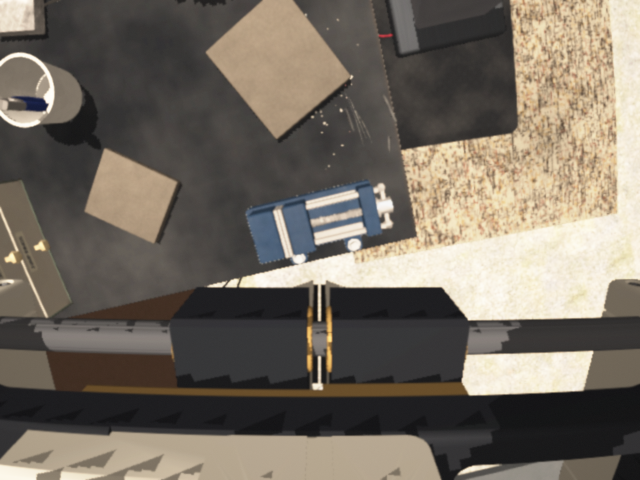

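The before/after top views match: the slab and bystanders are where they were, the strap is well clear of the slab, the stud is at the pointer, and the arm touches nothing. I'm handing in.

```bash
python3 -c "
from h import *
print(job.hand_in())"
```

```text
the job is handed in; nothing more can be done
None
```

The clamp is released and the job is handed in; the interface gives no verdict, so these are my own checks.

- **Wheel:** I rolled the rim counter-clockwise in three strokes with the shut fingers, pressing at about 3–5 N. Before the tab push the wrist view showed the dark stud beside the brass pointer for the second time. I saw no slip in the views taken between strokes. The stroke angles add up to about 12.5 rad, and two full turns is 12.57. I then backed the finger off and waited, with the strap still over the slab.
- **Strap:** I pushed the tab from its clockwise side only. The strap ended about 1.0–1.15 rad from its clamped line. The wrist view gave about 1.03 and the top view about 1.16, so they differ by roughly 0.1 rad, but both are well past 0.85.
- **Slab and bystanders:** I compared the first and last top views by eye, and saw no shift in the slab, cutters, block, flux or jar. The glass dish was not in that comparison. It lies well away from the work, and I saw no change in it between the first and last scene pictures.
- **Arm:** It ended at rest, raised clear of everything, with contact force within noise. The clock read about 25 s of the 72 s allowed.

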